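# Cradle and chock the brass tube on the jeweller's bench

## Task

Lay the brass tube, not the steel one, in the two V saddles of the cradle, roughly centred endways so that both saddles carry it, and let go of it. Then chock it against rolling: stand the red chock flat on the cradle's black plate, about midway between the saddles, in the channel between the tube and the plate's raised lip, with a sloping side facing the tube. Leave the steel tube, the loupe and the brown block where they are.

Things in the scene. Friction and masses are not known exactly. Their poses are not given: they have to be found in the camera images.
- brass_tube: Loose yellow brass tube with dark bores at its ends, 22 mm diameter, 150 mm long, about 0.25 kg, closed for contact (solid to touch), lying on the bench. Origin: the middle of its axis (11 mm above the bench); x runs along the tube, y and z are square to it and turn with it as it rolls.
- steel_tube: Bystander: bare grey steel tube, same size as the brass one (22 mm diameter, 150 mm long), lying loose elsewhere on the bench. Origin: the middle of its axis; x along the tube. It rolls if knocked; leave it.
- chock: Loose red block, 0.08 kg, 40 mm long (its x), 36 mm high; its two sides across y slope, foot 44 mm deep, top 30 mm deep; its two 40 mm apart end faces are upright: grip these. A steel screw head on top. Origin: centre of the underside; z up. Alike after a half turn.
- cradle: Cradle fixed to the bench. Black plate 134 (x) x 118 mm (y from -37 to +81), 10 mm thick, with a lip 8 mm higher along +y (y 74 to 81). Two pale metal V saddles, 14 mm wide, at x -55 and +55; V bottom line along x at y 0, z 20 mm; the -y arm rises at 45 deg to z 48 mm, the lower +y arm at 30 deg to y 30, z 37 mm (block ends at y 33). Origin: on the bench under the V line; z up.
- seat (a point): Where the middle of the brass tube's axis lies when it is seated in the middle of the cradle: 2 mm to +y of the V line and 34 mm above the bench; axes as the cradle's, tube along x.
- chock_spot (a point): Point on top of the cradle's plate (10 mm above the bench), 44 mm to +y of the V line and midway between the saddles: middle of the channel for the chock's underside; the foot of a chock put there clears the seated tube and the lip by about 8 mm. Axes as the cradle's; the chock's x goes along the cradle's x.
- loupe: Bystander: black eye loupe, 38 mm across, 32 mm high, standing loose. Origin: centre of the underside.
- block_brown: Bystander: brown soldering block, 59 x 63 x 26 mm, loose. Origin: centre of the underside.
- bench_lamp: Fixed desk lamp at the right of the bench, an obstacle. Its lower arm climbs from the bench at about x 30, y -680 mm (robot frame) to an elbow at x 360, y -460, 280 mm high; the upper arm goes on to x 530, y -410, 370 mm high; the shade, 190 mm wide, hangs at x 530 to 710, y -490 to -300, 150 to 250 mm high. Rise well above it before swinging across it.

How it is judged:
By the outcome, as a careful person would: the job done as asked, in the order asked, and still so for the second after the job is handed in, with the robot touching nothing.
It also fails if it takes over 64 s, if anything falls off the work surface, if the arm or the gripper's body presses on something with over 40 N, if the wrist force passes 120 N, or if a joint passes its speed limit or range.

## Robot

A 6-joint arm with a two-finger parallel gripper is mounted at the origin on a cart in front of the work surface, level with it; the furniture and walls round the work are solid. World frame = base frame: x ahead of the robot, y to its left, z up, the work surface at z = 0. Lengths are in mm, angles in degrees, forces in N, time in s.
With the tool pointing down it reaches from about 350 to 850 mm from the base axis. Payload 8.1 kg.
Tool frame: the origin (TCP) lies between the finger pads; the fingertips stand 22 mm ahead of it and the grasp point (between the pads) lies 3 mm ahead of it; z points along the fingers, y is the direction in which the jaws open and shut (so a half turn about z gives the same grasp; the last joint's range is limited). The gripper opens to 85 mm and grips with 20 to 120 N. Pads are 22 mm wide; open, the fingers measure 114 mm over their backs; the gripper's body (76 mm by 85 mm) begins 54 mm behind the grasp point. The pads swing forward as they close: fully open they stand 13 mm farther back than shut.
Start: joints at [-78.002, 7.471, 85.268, -0, 87.261, -4.893], TCP at [174.349, -574.115, 253.292] pointing down, gripper open.
Joint ranges: [-169.43, 169.43], [-51.17, 129.36], [1.28, 143.12], [-76.62, 256.62], [0, 156.53], [-152.29, 152.29]. Speed limits (degrees/s): [136.94, 136.94, 159.86, 180, 180, 180].

## Interface

Orientations are given as [roll, pitch, yaw] about the fixed x, y, z axes, in that order (R = Rz(yaw) Ry(pitch) Rx(roll)).
In Python, from bench import r gives the robot as it stands.
- The arm moves only by the tool drive_tool, never from a script. Its argument "moves" is a list of rows, each a list of 2 entries, a list of its own where there are three numbers: the shift along the world's x, y, z in mm, then the turn about the world's z in degrees. A call has exactly 8 rows; each row is the pose to reach, as a shift and turn from the pose commanded when the call began; what a row does not reach only later rows make up. A row lasts 1/12 s, in which the tool goes at most 41.7 mm and 7.16 degrees, less where a joint would pass 70% of its speed; a pose out of reach is approached as far as the arm can. A call with a gripper value outside its range is refused whole. "fingers" is the finger opening in mm, from 0 to 85.4, set as the call begins (left out, the last holds). The fingers move at their own pace and stop on an object; "squeeze" is the grip in N (left out, the last holds). Time passes only in rows, so rows that repeat a pose let the fingers close, or fill a call up. It gives the time, the measured TCP pose, the force and the opening at its end, in the units of the state.
- r.sense(): the state, without advancing time (a new reading comes with each control period).
- r.snapshot(name): name is "side" or "top"; returns a dict with "pixels" (480x640x3 uint8, red, green, blue), "camera_matrix" (3x3 intrinsics, pixels), "xyz" and "orientation" of the camera in the world. Camera axes: x right, y down, z forward; pixel columns grow to the right and rows downward; lengths in mm; the calibration is good to about 2 mm. A picture is of the moment at which its call begins. There is no depth.
- r.hand_in(): hands the job in, once; it reports no verdict.
The state is a dict: "time": time; "joint_pos": joint angles; "qd": joint speeds; "joint_efforts": joint torques, N m; "tool_pos": TCP position; "tcp_rot": TCP orientation; "ft_force": force on the tool from outside, world axes, zero at the start; "wrist_torque": the same for the moment, N m; "finger_gap": finger opening in mm.
Only numpy, scipy, OpenCV 4.12 (cv2) and the standard library are available. Lean on these libraries where they do the work, as an engineer would, in place of code of your own. Each camera call takes 0.05 s, during which the arm holds its last target.

## Working session

There is one attempt and no reset: what is moved stays moved. The work goes in short steps, Python scripts to look and compute and a tool call to move; the robot and the scene stay as the last step left them, time stands still between calls to the robot, and variables do not carry over. Pictures are saved under pics/ and viewed, and the job is handed in when it is done.

Besides the shell and the picture viewer there is one more tool, called after ">>>" in YAML: its name, and indented under it one key for each argument. drive_tool: Moves the arm, as the interface text tells. Its arguments: {"type":"object","properties":{"moves":{"type":"array","items":{"type":"array"}},"fingers":{"type":"number"},"squeeze":{"type":"number"}},"required":["moves"]}

```bash
mkdir -p pics; python3 - <<'E'
from bench import r
import cv2,pickle
for n in("side","top"):
    s=r.snapshot(n); pickle.dump(s,open(f"pics/{n}0.pkl","wb"))
    cv2.imwrite(f"pics/{n}0.png",s["pixels"][:,:,::-1]); print(n,s["camera_matrix"],s["xyz"],s["orientation"])
print(r.sense())
E
```

```text
side [[509.25667453   0.         332.67872674]
 [  0.         509.25667453 236.28786267]
 [  0.           0.           1.        ]] [  556.28806927 -1150.00903734   840.54950003] [-1.25786556e+02 -2.20894722e-02  1.34167225e+00]
top [[484.06436697   0.         324.96851157]
 [  0.         484.06436697 249.90061425]
 [  0.           0.           1.        ]] [ 415.95726747  -49.96236092 1230.3236513 ] [-174.47400914   -0.32629167  -89.72346695]
{'time': 0.1, 'joint_pos': array([-7.80028194e+01,  7.51193391e+00,  8.53224276e+01,  4.34509345e-04,
        8.72623310e+01, -4.89262498e+00]), 'qd': array([ 0.07154559, -0.08374668, -0.21398479,  0.05145523,  0.01681753,
       -0.03139585]), 'joint_efforts': array([ 1.14229875e-03, -5.70949996e+01, -5.01942337e+01, -1.77132492e-04,
        8.07210978e-03,  2.92059769e-05]), 'tool_pos': array([ 174.25190982, -573.66127276,  252.34315453]), 'tcp_rot': array([-1.79903697e+02, -8.67916627e-03,  1.68897772e+01]), 'ft_force': array([-0.4064991 ,  0.06564558, -0.5199681 ]), 'wrist_torque': array([-0.02451527,  0.01054297,  0.00274272]), 'finger_gap': 85.13890712332051}
```

View pics/side0.png

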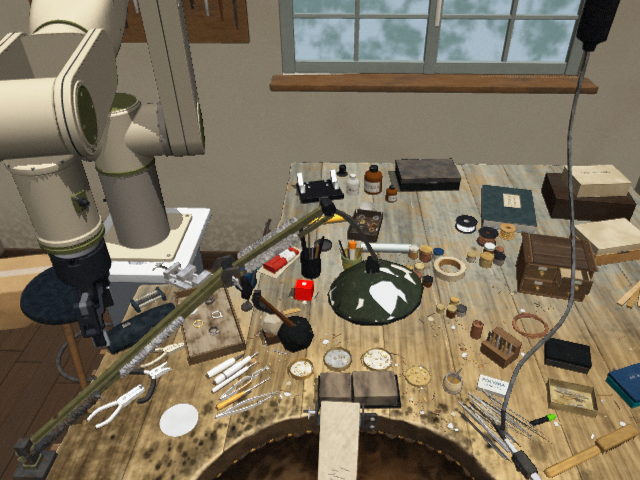

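View pics/top0.png

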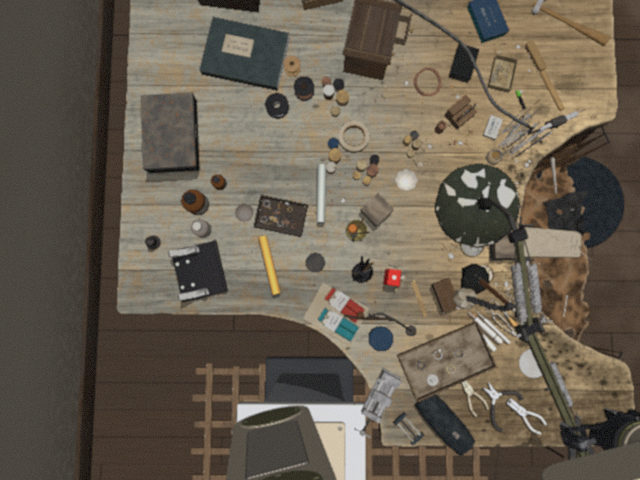

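```bash
python3 - <<'E'
import cv2
a=cv2.imread("pics/top0.png")
def c(im,x0,y0,x1,y1,f,n): cv2.imwrite(n,cv2.resize(im[y0:y1,x0:x1],None,fx=f,fy=f,interpolation=cv2.INTER_CUBIC))
c(a,155,225,255,310,8,"pics/c1.png")
c(a,240,225,415,310,4.5,"pics/c2.png")
b=cv2.imread("pics/side0.png")
c(b,255,160,415,310,4,"pics/c3.png")
E
```

```text
(no output)
```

View pics/c1.png

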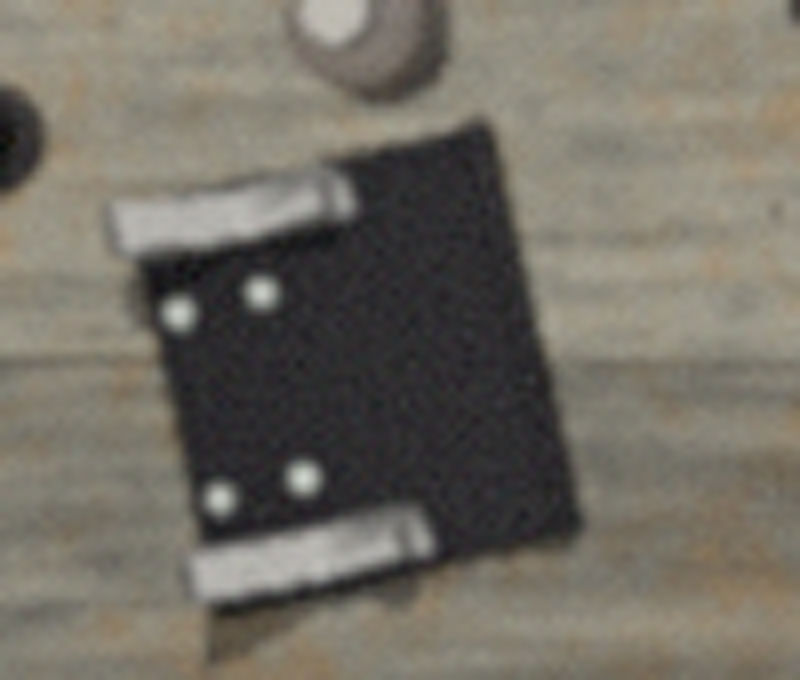

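View pics/c2.png

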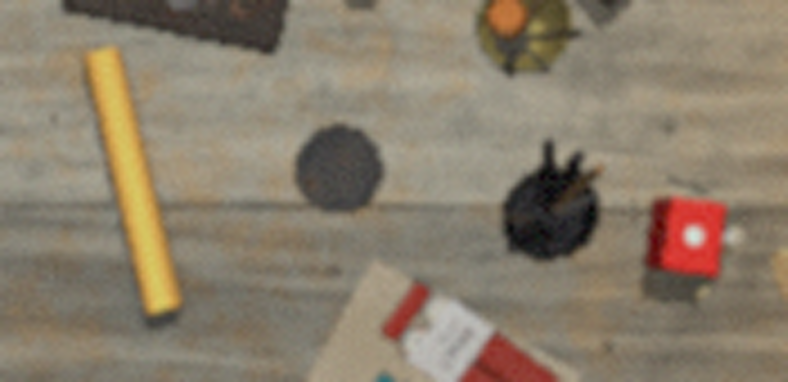

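View pics/c3.png

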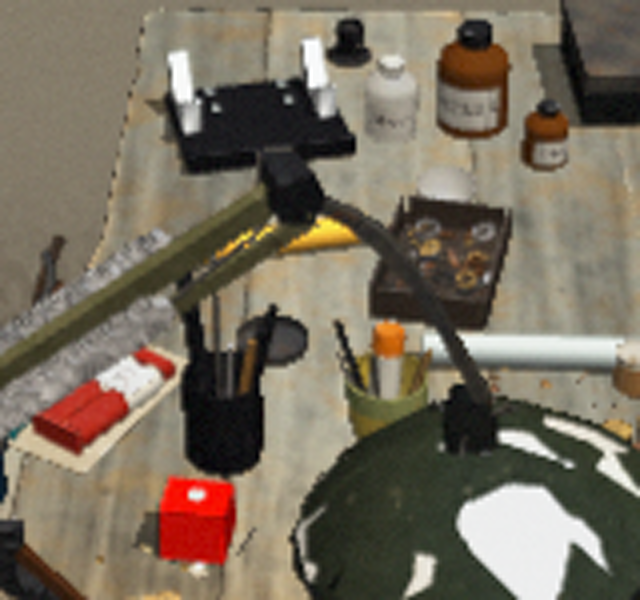

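```bash
cat > h.py <<'E'
import numpy as np,pickle,cv2
from scipy.spatial.transform import Rotation as R
def cam(s): return s["camera_matrix"],np.array(s["xyz"]),R.from_euler("xyz",s["orientation"],degrees=True).as_matrix()
def ray(s,uv,z):
    K,p,M=cam(s); d=M@np.linalg.inv(K)@np.array([uv[0],uv[1],1.]); return p+d*(z-p[2])/d[2]
def proj(s,P):
    K,p,M=cam(s); c=K@M.T@(np.array(P,float).reshape(-1,3)-p).T; return (c[:2]/c[2]).T
def crop(s,x0,y0,x1,y1,f,n,pts=()):
    im=cv2.resize(s["pixels"][y0:y1,x0:x1,::-1],None,fx=f,fy=f,interpolation=cv2.INTER_CUBIC).copy()
    for u,v in pts: cv2.drawMarker(im,(int((u+.5-x0)*f),int((v+.5-y0)*f)),(0,255,0),0,7,1)
    cv2.imwrite(n,im)
E
python3 - <<'E'
from h import *
t=pickle.load(open("pics/top0.pkl","rb"));sd=pickle.load(open("pics/side0.pkl","rb"))
c1=lambda x,y:(155+x/8-.5,225+y/8-.5); c2=lambda x,y:(240+x/4.5-.5,225+y/4.5-.5)
A=ray(t,c1(488,120),18);B=ray(t,c1(582,525),18);print("lip",A,B,np.linalg.norm(A-B))
d=(B-A)[:2];yaw=np.degrees(np.arctan2(d[1],d[0]));print("cradle yaw",yaw)
ex=d/np.linalg.norm(d);ey=np.array([-ex[1],ex[0]]);C=(A+B)[:2]/2-81*ey;print("C",C)
hsv=cv2.cvtColor(t["pixels"],cv2.COLOR_RGB2HSV)
m=cv2.inRange(hsv,(15,120,90),(32,255,255));m[:225]=0;m[310:]=0;m[:,:250]=0;m[:,290:]=0
ys,xs=np.nonzero(m);rc=cv2.minAreaRect(np.stack([xs,ys],1).astype(np.float32));print(rc)
bp=cv2.boxPoints(rc);P=np.array([ray(t,p,11) for p in bp]);print(P.round(1),P.mean(0))
# tube 
e=sorted([(np.linalg.norm(P[i]-P[(i+1)%4]),i) for i in range(4)]);v=P[(e[-1][1]+1)%4]-P[e[-1][1]];print("tube yaw",np.degrees(np.arctan2(v[1],v[0])),e)
q=[ray(t,c2(*k),36) for k in[(668,197),(727,203),(720,277),(662,270)]];q=np.array(q);print(q.round(1),q.mean(0));print("screw",ray(t,c2(695,236),38))
for i in range(4):
  w=q[(i+1)%4]-q[i];print(np.linalg.norm(w),np.degrees(np.arctan2(w[1],w[0])))
def T(C,yaw,p): 
    p=np.array(p,float).reshape(-1,3); a=np.radians(yaw);o=p.copy();o[:,0]=C[0]+np.cos(a)*p[:,0]-np.sin(a)*p[:,1];o[:,1]=C[1]+np.sin(a)*p[:,0]+np.cos(a)*p[:,1];return o
pts=[(x,y,z) for x in(-67,67) for y,z in((81,18),(-37,10))]+[(x,y,z) for x in(-62,-48,48,62) for y,z in((33,37),(-28,48),(0,20))]
W=T(C,yaw,pts)
crop(t,155,225,255,310,8,"pics/d1.png",proj(t,W));crop(sd,280,160,360,210,8,"pics/d2.png",proj(sd,W))
qy=0
E
```

```text
lip [558.10991401 219.48849536  18.        ] [431.21185762 186.85329765  18.        ] 131.02737441665317
cradle yaw -165.57741896544297
C [474.48608626 281.61818749]
((269.058837890625, 264.7353515625), (59.66376495361328, 8.48874568939209), 75.96376037597656)
[[566.3 114.4  11. ]
 [571.7  93.6  11. ]
 [425.6  54.9  11. ]
 [420.4  75.5  11. ]] [496.03289319  84.57070679  11.        ]
tube yaw -165.16536648621295 [(np.float64(21.220019155177862), 2), (np.float64(21.461735522427514), 0), (np.float64(151.03764396399117), 3), (np.float64(151.1122194251088), 1)]
[[ 486.7 -212.1   36. ]
 [ 483.6 -244.5   36. ]
 [ 443.1 -240.2   36. ]
 [ 446.7 -208.5   36. ]] [ 465.03102817 -226.31629394   36.        ]
screw [ 465.32823897 -226.43338654   38.        ]
32.551541579020146 -95.51999419297971
40.780474009778096 174.0129045437519
31.953660645561833 83.41306612565592
40.18503815189998 -5.13365158324859
```

View pics/d1.png

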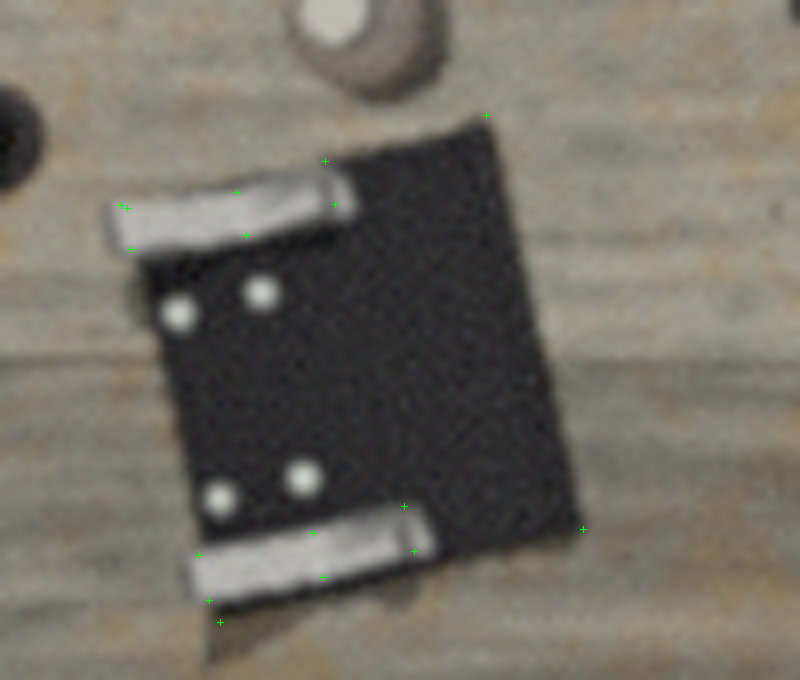

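View pics/d2.png

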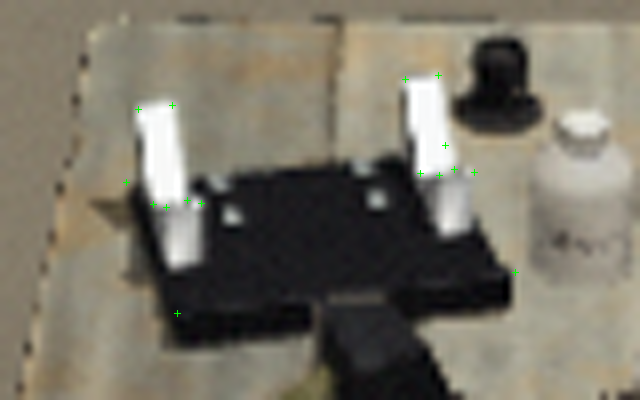

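```bash
python3 - <<'E'
from h import *
sd=pickle.load(open("pics/side0.pkl","rb"));t=pickle.load(open("pics/top0.pkl","rb"))
a=np.radians(14.83);u=np.array([np.cos(a),np.sin(a),0]);n=np.array([-u[1],u[0],0]);c=np.array([496,84.6,11])
P=[c+s*75*u+k for s in(-1,0,1) for k in(11*n,-11*n,[0,0,11])]
b=np.radians(-5.6);e=np.array([np.cos(b),np.sin(b),0]);f=np.array([-e[1],e[0],0]);q=np.array([465,-226.3,0])
P+=[q+i*20*e+j*h*f+[0,0,z] for i in(-1,1) for j in(-1,1) for h,z in((15,36),(22,0))]
crop(sd,285,190,415,310,5,"pics/e1.png",proj(sd,P))
crop(t,240,225,415,310,4.5,"pics/e2.png",proj(t,P))
E
```

```text
(no output)
```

View pics/e1.png

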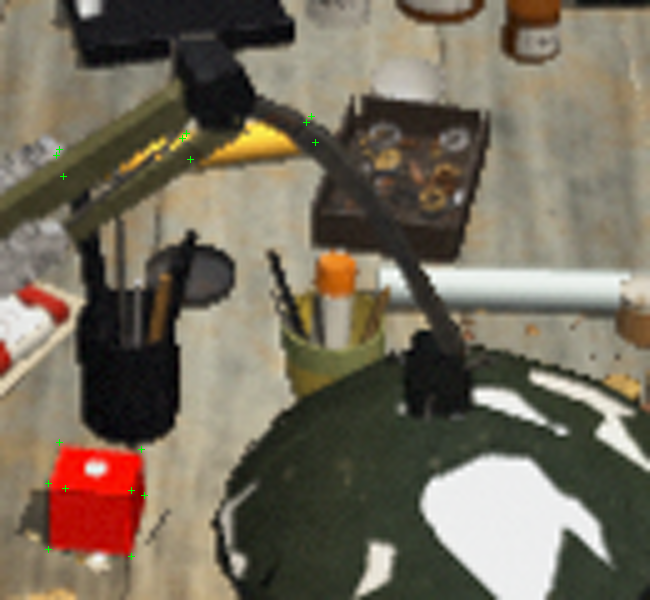

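View pics/e2.png

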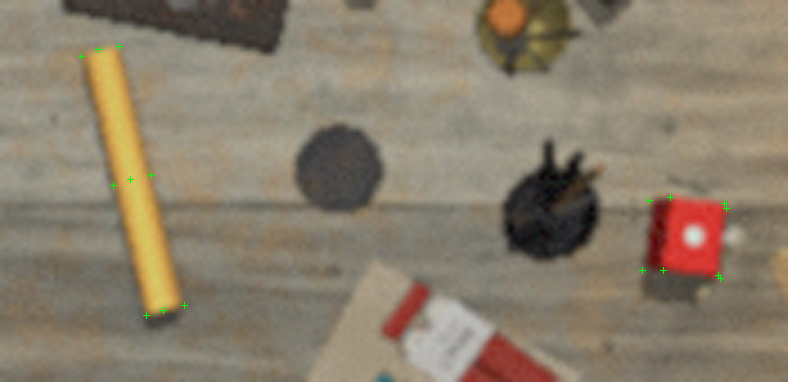

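>>> drive_tool:
  moves:
    - [[0,20,30],0]
    - [[10,60,50],0]
    - [[25,100,50],0]
    - [[45,140,50],0]
    - [[65,180,50],0]
    - [[85,215,50],0]
    - [[105,250,50],0]
    - [[125,285,50],0]
  fingers: 60

```text
time: 0.77
tool_pos: [296.2, -293.1, 303.0]
tcp_rot: [-180.0, -0.0, 16.8]
ft_force: [1.1, -0.6, -0.0]
finger_gap: 59.8
```

>>> drive_tool:
  moves:
    - [[18,36,-5],0]
    - [[36,72,-20],0]
    - [[54,108,-40],0]
    - [[72,144,-60],0]
    - [[90,180,-80],-0.5]
    - [[108,216,-100],-1]
    - [[126,252,-120],-1.5]
    - [[144,280,-140],-2]

```text
time: 1.43
tool_pos: [433.7, -23.9, 170.0]
tcp_rot: [180.0, -0.0, 14.9]
ft_force: [0.5, -1.9, 0.8]
finger_gap: 59.9
```

>>> drive_tool:
  moves:
    - [[15,30,-10],0]
    - [[30,60,-30],0]
    - [[45,85,-50],0]
    - [[52,93,-60],0]
    - [[52,93,-60],0]
    - [[52,93,-60],0]
    - [[52,93,-60],0]
    - [[52,93,-60],0]

```text
time: 2.1
tool_pos: [485.7, 66.1, 111.6]
tcp_rot: [180.0, -0.1, 14.8]
ft_force: [0.6, 0.2, 0.1]
finger_gap: 59.9
```

```bash
python3 - <<'E'
from bench import r
from h import *
s=r.snapshot("top");q=r.sense();print(q["tool_pos"],q["tcp_rot"]);crop(s,230,200,330,320,6,"pics/f1.png")
E
```

```text
[485.83422727  66.05317238 111.73054189] [ 1.79969112e+02 -9.77207224e-02  1.48135923e+01]
```

View pics/f1.png

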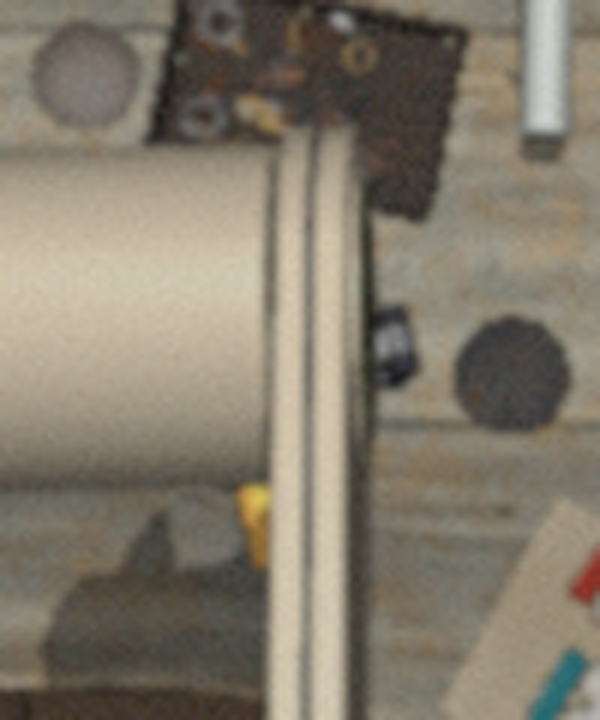

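>>> drive_tool:
  moves:
    - [[5,9,0],0]
    - [[9.5,18.4,-20],0]
    - [[9.5,18.4,-40],0]
    - [[9.5,18.4,-60],0]
    - [[9.5,18.4,-60],0]
    - [[9.5,18.4,-60],0]
    - [[9.5,18.4,-60],0]
    - [[9.5,18.4,-60],0]

```text
time: 2.82
tool_pos: [496.3, 85.4, 52.4]
tcp_rot: [180.0, -0.2, 14.9]
ft_force: [-0.6, -0.2, 0.4]
finger_gap: 59.7
```

```bash
python3 - <<'E'
from bench import r
from h import *
s=r.snapshot("side");q=r.sense();print(q["tool_pos"],q["tcp_rot"]);crop(s,260,140,400,260,5,"pics/g1.png")
E
```

```text
[496.30286157  85.38344346  52.376811  ] [ 1.79969123e+02 -1.65503499e-01  1.48728458e+01]
```

View pics/g1.png

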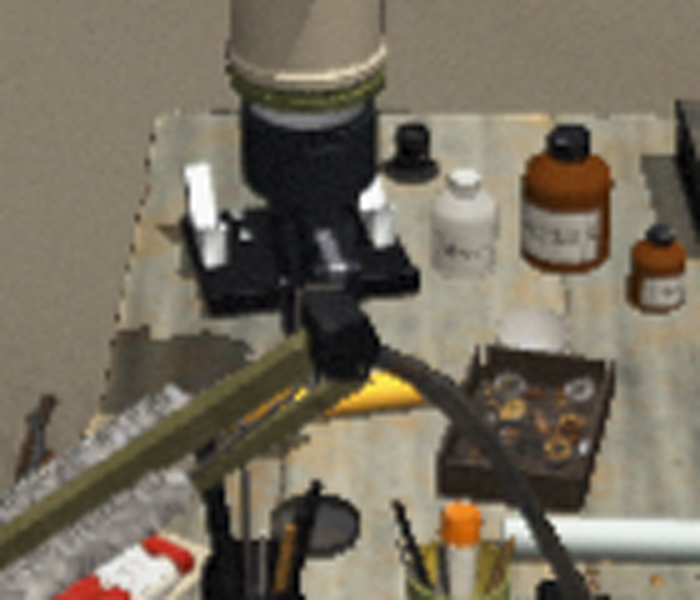

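The side picture shows the gripper over the tube (brass visible right of the lamp elbow, crop about (370,390)); fingers are hidden by the lamp. Descend and close.

>>> drive_tool:
  moves:
    - [[-0.5,-0.5,-14],0]
    - [[-0.5,-0.5,-28],0]
    - [[-0.5,-0.5,-28],0]
    - [[-0.5,-0.5,-28],0]
    - [[-0.5,-0.5,-28],0]
    - [[-0.5,-0.5,-28],0]
    - [[-0.5,-0.5,-28],0]
    - [[-0.5,-0.5,-28],0]

```text
time: 3.53
tool_pos: [495.0, 84.9, 23.4]
tcp_rot: [180.0, -0.1, 14.9]
ft_force: [-0.4, 0.1, -0.2]
finger_gap: 59.9
```

>>> drive_tool:
  moves:
    - [[0,0,0],0]
    - [[0,0,0],0]
    - [[0,0,0],0]
    - [[0,0,0],0]
    - [[0,0,0],0]
    - [[0,0,0],0]
    - [[0,0,0],0]
    - [[0,0,0],0]
  fingers: 5
  squeeze: 50

```text
time: 4.2
tool_pos: [494.6, 84.8, 22.8]
tcp_rot: [180.0, -0.0, 14.9]
ft_force: [-1.0, -1.0, 5.4]
finger_gap: 20.2
```

>>> drive_tool:
  moves:
    - [[0,0,0.5],0]
    - [[0,0,1],0]
    - [[0,0,1],0]
    - [[0,0,1],0]
    - [[0,0,1],0]
    - [[0,0,1],0]
    - [[0,0,1],0]
    - [[0,0,1],0]

```text
time: 4.87
tool_pos: [494.4, 84.9, 23.5]
tcp_rot: [-180.0, 0.0, 14.9]
ft_force: [0.1, 0.1, -2.1]
finger_gap: 20.1
```

>>> drive_tool:
  moves:
    - [[0,0,10],0]
    - [[0,0,25],0]
    - [[0,0,45],0]
    - [[0,0,65],0]
    - [[0,0,85],0]
    - [[0,0,105],0]
    - [[0,0,120],0]
    - [[0,0,120],0]

```text
time: 5.53
tool_pos: [497.0, 85.1, 148.4]
tcp_rot: [179.9, -0.4, 14.9]
ft_force: [0.2, -0.1, -1.5]
finger_gap: 20.2
```

```bash
python3 - <<'E'
from bench import r
from h import *
s=r.snapshot("side");q=r.sense();print(q["tool_pos"],q["tcp_rot"],q["ft_force"],q["finger_gap"],q["wrist_torque"]);crop(s,260,100,400,220,5,"pics/g2.png")
E
```

```text
[496.08870692  84.97725878 146.2021591 ] [179.94468426  -0.2774067   14.89386961] [-0.21178767  0.86586416 -2.88478501] 20.032422726403237 [-0.00295255  0.02913827 -0.0325408 ]
```

View pics/g2.png

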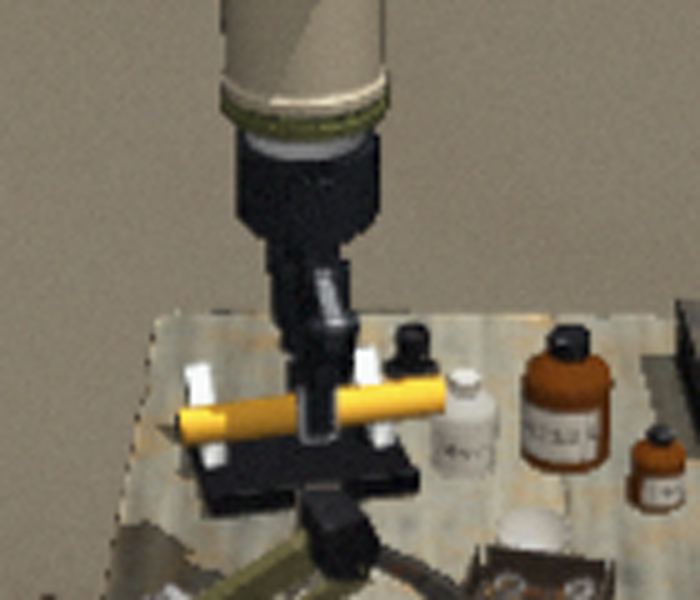

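```bash
python3 - <<'E'
from h import *
from scipy.optimize import least_squares
t=pickle.load(open("pics/top0.pkl","rb"));sd=pickle.load(open("pics/side0.pkl","rb"))
c1=lambda x,y:(155+x/8-.5,225+y/8-.5); s2=lambda x,y:(280+x/8-.5,160+y/8-.5)
top=[((-67,81,18),c1(488,120)),((67,81,18),c1(582,525)),((-62,30,37),c1(322,168)),((-48,33,37),c1(337,222)),((48,30,37),c1(404,510)),((62,33,37),c1(415,558))]
side=[((67,81,18),s2(175,312)),((-67,81,18),s2(512,270)),((62,-28,48),s2(138,108)),((48,-28,48),s2(171,103)),((-48,-28,48),s2(407,80)),((-62,-28,48),s2(437,77)),((62,33,37),s2(164,206)),((-62,33,37),s2(469,172))]
def T(p,P):
    a=np.radians(p[2]);P=np.array(P,float);return np.stack([p[0]+np.cos(a)*P[:,0]-np.sin(a)*P[:,1],p[1]+np.sin(a)*P[:,0]+np.cos(a)*P[:,1],P[:,2]],1)
def res(p,w):
    o=[]
    if 't' in w:o.append(proj(t,T(p,[a for a,_ in top]))-np.array([b for _,b in top]))
    if 's' in w:o.append(proj(sd,T(p,[a for a,_ in side]))-np.array([b for _,b in side]))
    return np.concatenate(o).ravel()
for w in('t','s','ts'):
    f=least_squares(res,[474,281,-165.6],args=(w,),loss="soft_l1");print(w,f.x.round(2),np.abs(f.fun).max().round(2))
    p=f.x;print(" seat",T(p,[[0,2,34]]).round(1)," chock",T(p,[[0,44,10]]).round(1))
# tube in hand
g=lambda x,y:np.array((260+x/5-.5,100+y/5-.5))
def rt(p):
    a=np.radians(14.9);u=np.array([np.cos(a)*np.cos(p[2]),np.sin(a)*np.cos(p[2]),np.sin(p[2])]);c=np.array([p[0],84.98,p[1]])
    return (proj(sd,[c-75*u,c+75*u])-np.array([g(182,426),g(444,392)])).ravel()
f=least_squares(rt,[496,130,0]);print(f.x,np.degrees(f.x[2]),f.fun)
E
```

```text
t [ 472.88  280.65 -165.22] 1.54
 seat [[473.4 278.7  34. ]]  chock [[484.1 238.1  10. ]]
s [ 473.8   282.42 -165.96] 0.38
 seat [[474.3 280.5  34. ]]  chock [[484.5 239.7  10. ]]
ts [ 473.51  281.11 -165.64] 1.73
 seat [[474.  279.2  34. ]]  chock [[484.4 238.5  10. ]]
[4.98980524e+02 1.37804254e+02 1.11772814e-02] 0.640411050301688 [-0.1668788   0.01015504  0.16969321  0.0014603 ]
```

>>> drive_tool:
  moves:
    - [[-4,28,0],0]
    - [[-8,62,0],0]
    - [[-12,96,0],-0.5]
    - [[-16,130,-10],-0.5]
    - [[-20,165,-25],-0.5]
    - [[-24,194,-45],-0.5]
    - [[-24,194,-56],-0.5]
    - [[-24,194,-56],-0.5]

```text
time: 6.25
tool_pos: [466.8, 278.9, 82.8]
tcp_rot: [179.9, 0.4, 14.6]
ft_force: [-0.4, -1.0, -3.5]
finger_gap: 20.1
```

>>> drive_tool:
  moves:
    - [[0,0,0],0]
    - [[0,0,0],0]
    - [[0,0,0],0]
    - [[0,0,0],0]
    - [[0,0,0],0]
    - [[0,0,0],0]
    - [[0,0,0],0]
    - [[0,0,0],0]

```text
time: 6.92
tool_pos: [470.6, 278.7, 87.8]
tcp_rot: [-180.0, -0.0, 14.4]
ft_force: [0.1, -0.2, -2.6]
finger_gap: 20.3
```

```bash
python3 - <<'E'
from bench import r
from h import *
s=r.snapshot("side");q=r.sense();print(q["tool_pos"],q["tcp_rot"],q["ft_force"],q["finger_gap"]);crop(s,260,110,380,220,6,"pics/g3.png")
E
```

```text
[470.49944891 278.78502517  87.70773677] [-1.79998434e+02 -1.10239932e-02  1.43800122e+01] [ 0.03609335 -0.77394372 -2.57670329] 20.42279462921217
```

View pics/g3.png

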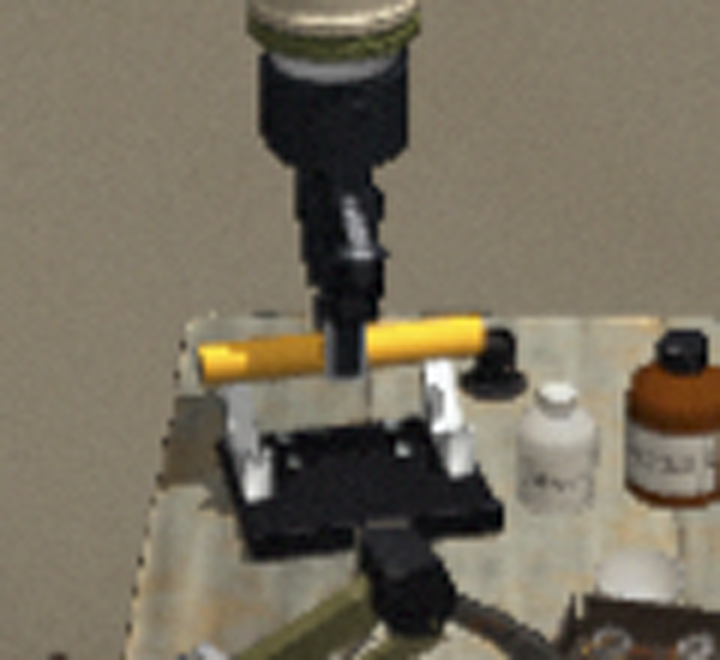

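>>> drive_tool:
  moves:
    - [[0,0,-8],0]
    - [[0.5,0,-16],0]
    - [[0.5,0,-24],0]
    - [[0.5,0,-31],0]
    - [[0.5,0,-35],0]
    - [[0.5,0,-38],0]
    - [[0.5,0,-38],0]
    - [[0.5,0,-38],0]

```text
time: 7.63
tool_pos: [470.8, 278.8, 49.4]
tcp_rot: [180.0, 0.0, 14.4]
ft_force: [-0.1, 0.3, -1.7]
finger_gap: 20.0
```

>>> drive_tool:
  moves:
    - [[0,0,-0.5],0]
    - [[0,0,-1],0]
    - [[0,0,-1],0]
    - [[0,0,-1.5],0]
    - [[0,0,-2],0]
    - [[0,0,-2],0]
    - [[0,0,-2],0]
    - [[0,0,-2],0]

```text
time: 8.3
tool_pos: [470.9, 278.8, 47.6]
tcp_rot: [180.0, 0.0, 14.4]
ft_force: [-0.1, -0.2, -2.7]
finger_gap: 20.2
```

```bash
python3 - <<'E'
from bench import r
from h import *
s=r.snapshot("side");q=r.sense();print(q["tool_pos"],q["tcp_rot"],q["ft_force"],q["wrist_torque"],q["finger_gap"]);crop(s,270,130,370,220,8,"pics/g4.png")
E
```

```text
[470.93020313 278.8803505   47.60280237] [-1.79999095e+02 -2.72307232e-03  1.43937391e+01] [ 0.87724643  0.26894019 -2.2819126 ] [-0.04564025  0.00668448  0.00379809] 20.003591902095312
```

View pics/g4.png

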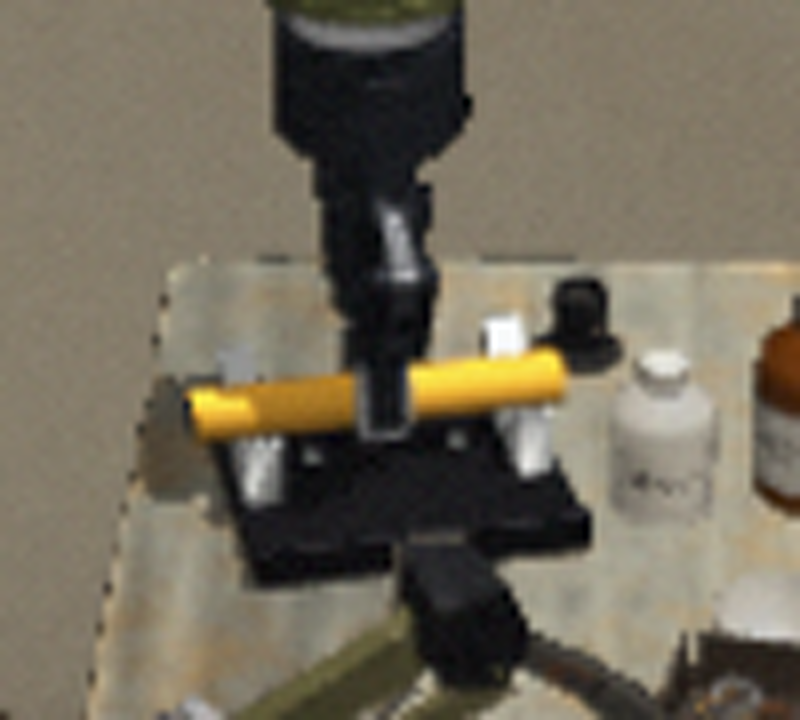

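>>> drive_tool:
  moves:
    - [[0,0,-0.4],0]
    - [[0,0,-0.8],0]
    - [[0,0,-1.2],0]
    - [[0,0,-1.5],0]
    - [[0,0,-1.5],0]
    - [[0,0,-1.5],0]
    - [[0,0,-1.5],0]
    - [[0,0,-1.5],0]

```text
time: 9.02
tool_pos: [471.0, 278.9, 46.2]
tcp_rot: [-180.0, -0.0, 14.4]
ft_force: [-1.6, -0.3, -0.8]
finger_gap: 20.0
```

>>> drive_tool:
  moves:
    - [[0,0,-0.4],0]
    - [[0,0,-0.8],0]
    - [[0,0,-1.2],0]
    - [[0,0,-1.5],0]
    - [[0,0,-1.5],0]
    - [[0,0,-1.5],0]
    - [[0,0,-1.5],0]
    - [[0,0,-1.5],0]

```text
time: 9.68
tool_pos: [471.2, 279.4, 45.8]
tcp_rot: [-180.0, -0.0, 14.4]
ft_force: [-5.6, -0.0, 10.0]
finger_gap: 20.1
```

>>> drive_tool:
  moves:
    - [[0,0,0.5],0]
    - [[0,0,0.5],0]
    - [[0,0,0.5],0]
    - [[0,0,0.5],0]
    - [[0,0,0.5],0]
    - [[0,0,0.5],0]
    - [[0,0,0.5],0]
    - [[0,0,0.5],0]
  fingers: 40

```text
time: 10.35
tool_pos: [470.9, 278.8, 45.0]
tcp_rot: [180.0, 0.0, 14.4]
ft_force: [0.6, 0.1, -0.0]
finger_gap: 40.2
```

>>> drive_tool:
  moves:
    - [[0,0,3],0]
    - [[0,0,8],0]
    - [[0,0,15],0]
    - [[0,0,30],0]
    - [[0,0,50],0]
    - [[0,0,75],0]
    - [[0,0,100],0]
    - [[0,0,130],0]

```text
time: 11.02
tool_pos: [470.3, 278.5, 176.0]
tcp_rot: [180.0, 0.1, 14.4]
ft_force: [0.3, 0.7, -0.1]
finger_gap: 39.8
```

```bash
python3 - <<'E'
from bench import r
from h import *
s=r.snapshot("side");q=r.sense();print(q["tool_pos"],q["tcp_rot"],q["ft_force"],q["finger_gap"]);crop(s,270,130,370,220,8,"pics/g5.png")
E
```

```text
[473.57418489 280.16872008 183.9706336 ] [-179.90246322   -0.49867137   14.39634167] [3.31707156 1.55075107 5.05562601] 40.41495204894192
```

View pics/g5.png

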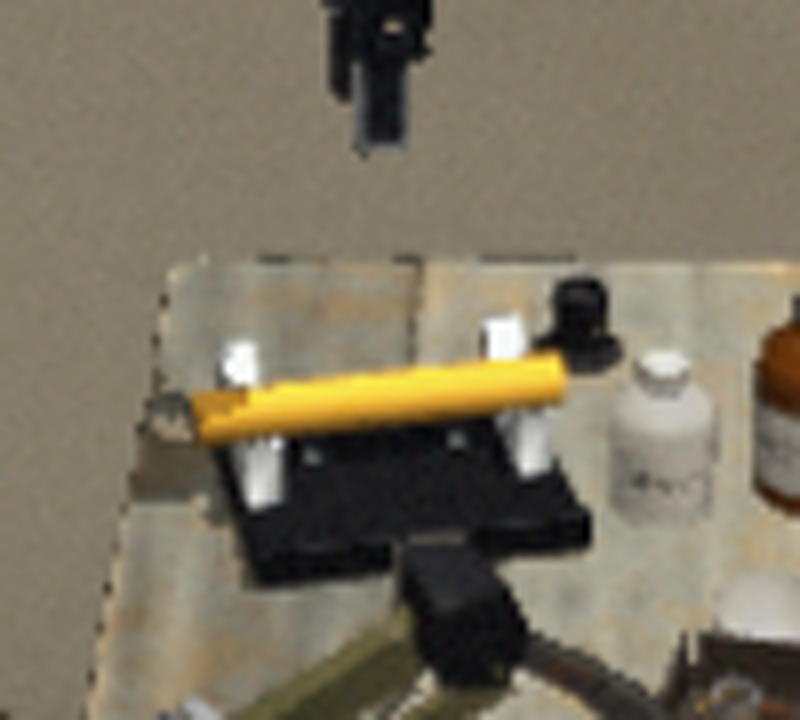

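```bash
python3 - <<'E'
from h import *
from bench import r
from scipy.optimize import least_squares
t=pickle.load(open("pics/top0.pkl","rb"));sd=pickle.load(open("pics/side0.pkl","rb"))
print(r.sense()["joint_pos"])
print("cup base",ray(sd,(310,275),2), "cup top centre",[ray(t,(240+550/4.5,225+215/4.5),z)[:2].round() for z in(60,90)])
for n,uv in(("penL",(285+85/5,190+190/5)),("penR",(285+190/5,190+235/5))):
  print(n,[ray(sd,uv,z).round() for z in(100,130,160)])
crop(sd,290,270,325,310,16,"pics/h1.png");crop(t,378,260,412,296,16,"pics/h2.png")
E
```

```text
[2.52685907e+01 1.79447954e+00 9.85812939e+01 1.75963906e-03
 7.91161091e+01 1.00871500e+02]
cup base [ 475.57265029 -157.02953496    2.        ] cup top centre [array([ 474., -146.]), array([ 473., -144.])]
penL [array([454., -89., 100.]), array([ 458., -132.,  130.]), array([ 462., -175.,  160.])]
penR [array([ 509., -127.,  100.]), array([ 511., -168.,  130.]), array([ 512., -209.,  160.])]
```

View pics/h1.png

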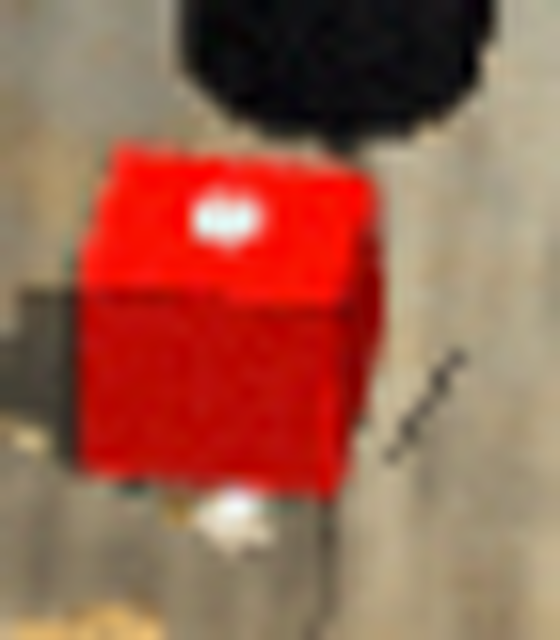

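View pics/h2.png

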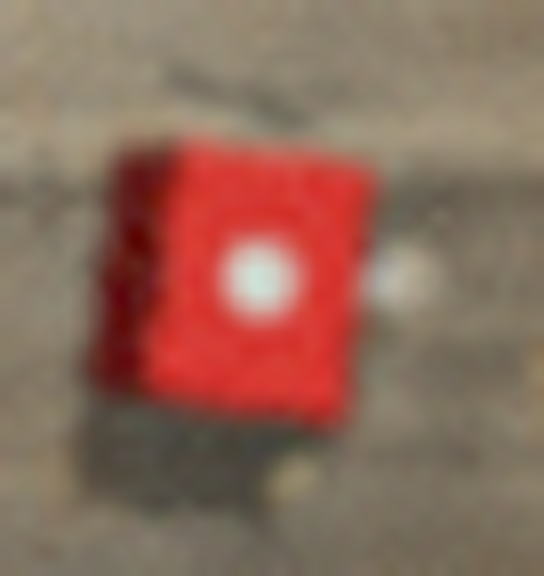

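>>> drive_tool:
  moves:
    - [[0,-25,20],6]
    - [[0,-60,35],13]
    - [[0,-95,35],20]
    - [[0,-130,35],27]
    - [[0,-165,35],34]
    - [[0,-200,35],41]
    - [[0,-235,35],48]
    - [[0,-270,35],55]
  fingers: 62

```text
time: 11.73
tool_pos: [471.0, 12.2, 211.0]
tcp_rot: [179.9, -0.0, 66.8]
ft_force: [0.5, 0.1, -0.2]
finger_gap: 62.0
```

>>> drive_tool:
  moves:
    - [[0,-35,0],6]
    - [[0,-70,0],12]
    - [[-3,-105,0],13.6]
    - [[-5,-140,0],13.6]
    - [[-5,-175,0],13.6]
    - [[-5,-210,0],13.6]
    - [[-5,-238,0],13.6]
    - [[-5,-238,0],13.6]

```text
time: 12.4
tool_pos: [465.7, -229.1, 211.0]
tcp_rot: [179.9, 0.1, 79.9]
ft_force: [0.0, 1.2, 0.4]
finger_gap: 61.7
```

>>> drive_tool:
  moves:
    - [[0,0,0],0]
    - [[0,0,0],0]
    - [[0,0,0],0]
    - [[0,0,0],0]
    - [[0,0,0],0]
    - [[0,0,0],0]
    - [[0,0,0],0]
    - [[0,0,0],0]

```text
time: 13.07
tool_pos: [466.2, -224.0, 210.1]
tcp_rot: [180.0, 0.0, 80.1]
ft_force: [0.7, -0.2, -0.5]
finger_gap: 61.9
```

```bash
python3 - <<'E'
from bench import r
from h import *
s=r.snapshot("side");q=r.sense();print(q["tool_pos"],q["tcp_rot"],q["ft_force"],q["joint_pos"]);crop(s,240,180,380,310,5,"pics/i1.png")
E
```

```text
[ 466.19039074 -224.10593811  210.11170608] [1.79996853e+02 2.13345628e-03 8.01054147e+01] [ 0.118048   -0.17540978  0.32591434] [-3.13544846e+01 -4.02540244e+00  1.01532984e+02 -8.41586354e-04
  8.24887095e+01 -2.14597894e+01]
```

View pics/i1.png

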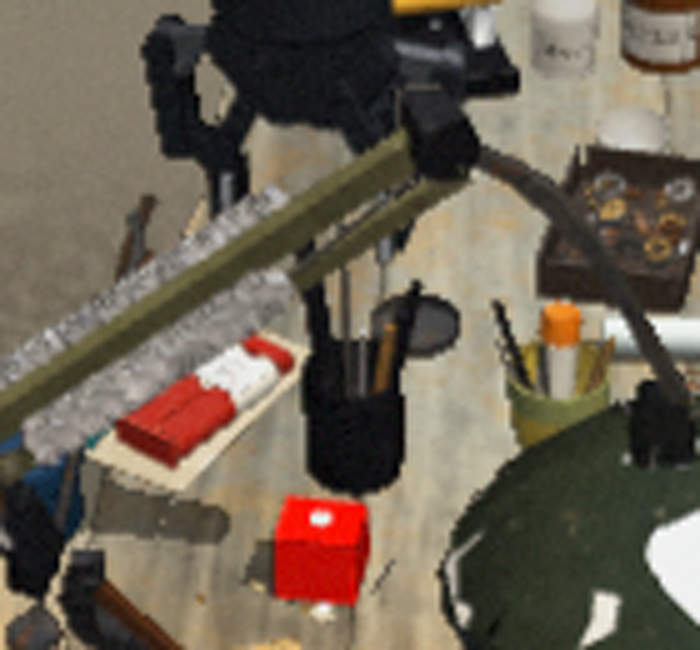

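>>> drive_tool:
  moves:
    - [[-1,-4.5,0],1.5]
    - [[-1,-4.5,-25],2.9]
    - [[-1,-4.5,-55],2.9]
    - [[-1,-4.5,-85],2.9]
    - [[-1,-4.5,-115],2.9]
    - [[-1,-4.5,-135],2.9]
    - [[-1,-4.5,-145],2.9]
    - [[-1,-4.5,-145],2.9]

```text
time: 13.78
tool_pos: [463.3, -227.7, 62.4]
tcp_rot: [-179.7, -0.1, 83.0]
ft_force: [-0.0, -0.1, -0.5]
finger_gap: 62.2
```

```bash
python3 - <<'E'
from bench import r
from h import *
s=r.snapshot("side");q=r.sense();print(q["tool_pos"],q["tcp_rot"],q["ft_force"]);crop(s,240,180,380,310,5,"pics/i2.png")
E
```

```text
[ 464.50101647 -228.40190046   64.39033591] [-1.79885180e+02 -5.24684742e-02  8.29840102e+01] [0.16351467 0.19639768 0.97584464]
```

View pics/i2.png

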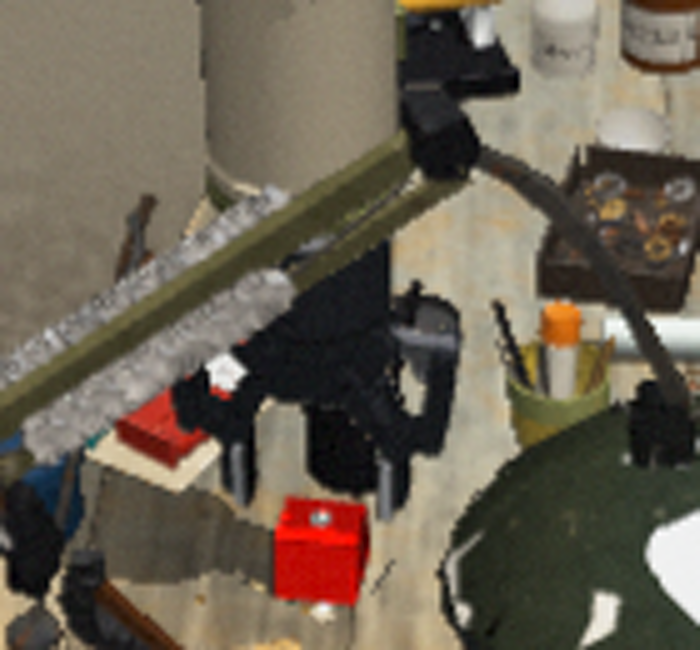

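>>> drive_tool:
  moves:
    - [[0.5,0,-12],0]
    - [[0.5,0,-24],0]
    - [[0.5,0,-34],0]
    - [[0.5,0,-40],0]
    - [[0.5,0,-40],0]
    - [[0.5,0,-40],0]
    - [[0.5,0,-40],0]
    - [[0.5,0,-40],0]

```text
time: 14.5
tool_pos: [466.1, -229.1, 25.7]
tcp_rot: [179.9, 0.0, 83.0]
ft_force: [0.4, -0.1, 1.0]
finger_gap: 62.1
```

>>> drive_tool:
  moves:
    - [[0,0,0],0]
    - [[0,0,0],0]
    - [[0,0,0],0]
    - [[0,0,0],0]
    - [[0,0,0],0]
    - [[0,0,0],0]
    - [[0,0,0],0]
    - [[0,0,0],0]
  fingers: 25
  squeeze: 40

```text
time: 15.17
tool_pos: [466.1, -229.1, 25.7]
tcp_rot: [179.9, 0.0, 83.0]
ft_force: [-0.7, -0.5, 5.0]
finger_gap: 39.3
```

>>> drive_tool:
  moves:
    - [[0,0,5],0]
    - [[0,0,20],0]
    - [[0,0,45],0]
    - [[0,0,75],0]
    - [[0,0,105],0]
    - [[0,0,140],0]
    - [[0,0,175],0]
    - [[0,0,185],0]

```text
time: 15.83
tool_pos: [467.6, -229.9, 216.5]
tcp_rot: [179.6, 0.2, 83.0]
ft_force: [1.5, -0.3, 0.0]
finger_gap: 39.7
```

```bash
python3 - <<'E'
from bench import r
from h import *
s=r.snapshot("side");q=r.sense();print(q["tool_pos"],q["tcp_rot"],q["ft_force"]);crop(s,240,140,380,270,5,"pics/i3.png")
E
```

```text
[ 467.90550036 -230.14757347  216.37691241] [179.54334644   0.20870456  82.98822193] [ 1.56416759 -0.79974421  0.87203584]
```

View pics/i3.png

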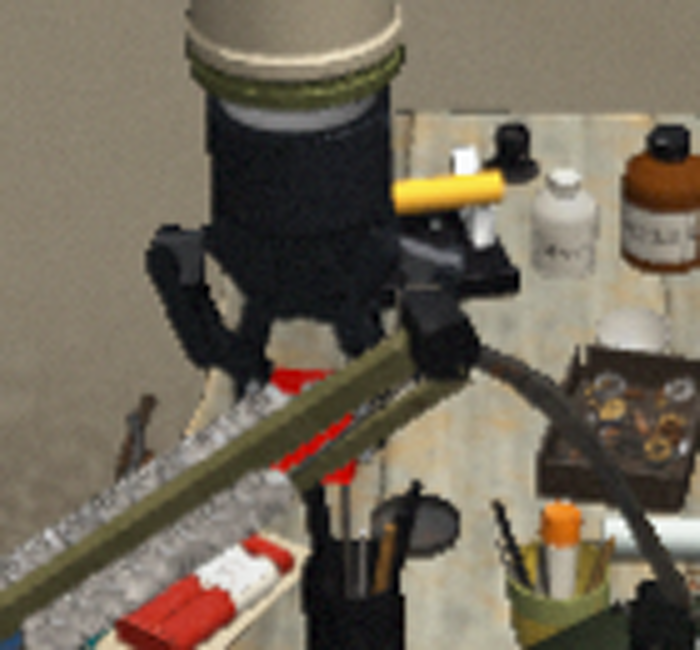

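>>> drive_tool:
  moves:
    - [[0,20,0],0]
    - [[0,55,0],2]
    - [[2,90,0],5]
    - [[4,125,0],8]
    - [[6,160,0],11]
    - [[8,195,0],14]
    - [[10,230,0],17]
    - [[12,265,0],20]

```text
time: 16.55
tool_pos: [476.4, 37.9, 208.2]
tcp_rot: [-179.9, -0.0, 103.1]
ft_force: [0.8, -0.1, -1.6]
finger_gap: 39.5
```

>>> drive_tool:
  moves:
    - [[1,35,0],1]
    - [[3,70,0],1.4]
    - [[4,105,0],1.4]
    - [[5,140,-10],1.4]
    - [[5,170,-30],1.4]
    - [[5,195,-50],1.4]
    - [[5,200,-60],1.4]
    - [[5,200,-60],1.4]

```text
time: 17.22
tool_pos: [479.4, 236.6, 145.1]
tcp_rot: [-179.5, 0.0, 104.5]
ft_force: [0.2, -0.3, -0.7]
finger_gap: 39.6
```

>>> drive_tool:
  moves:
    - [[0,0,0],0]
    - [[0,0,0],0]
    - [[0,0,0],0]
    - [[0,0,0],0]
    - [[0,0,0],0]
    - [[0,0,0],0]
    - [[0,0,0],0]
    - [[0,0,0],0]

```text
time: 17.88
tool_pos: [482.7, 236.1, 150.3]
tcp_rot: [180.0, -0.0, 104.4]
ft_force: [0.6, 0.3, -1.9]
finger_gap: 39.7
```

```bash
python3 - <<'E'
from bench import r
from h import *
s=r.snapshot("side");q=r.sense();print(q["tool_pos"],q["tcp_rot"],q["ft_force"],q["finger_gap"]);crop(s,260,110,380,220,6,"pics/j1.png")
E
```

```text
[482.6941462  236.12029804 150.2036608 ] [1.79988090e+02 1.27093013e-03 1.04377899e+02] [-0.21179517  0.3995123  -0.69192633] 39.42102659746572
```

View pics/j1.png

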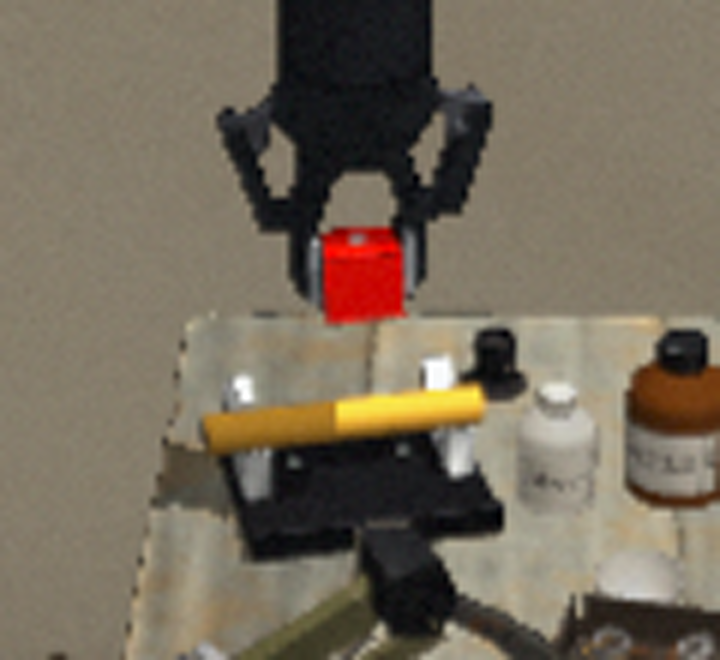

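>>> drive_tool:
  moves:
    - [[1,0.3,-15],0]
    - [[2.3,0.3,-30],0]
    - [[2.3,0.3,-45],0]
    - [[2.3,0.3,-60],0]
    - [[2.3,0.3,-75],0]
    - [[2.3,0.3,-85],0]
    - [[2.3,0.3,-85],0]
    - [[2.3,0.3,-85],0]

```text
time: 18.6
tool_pos: [484.5, 236.4, 64.7]
tcp_rot: [-179.9, 0.0, 104.4]
ft_force: [-0.8, 0.4, -0.1]
finger_gap: 39.0
```

```bash
python3 - <<'E'
from bench import r
from h import *
s=r.snapshot("side");q=r.sense();print(q["tool_pos"],q["tcp_rot"],q["ft_force"],q["finger_gap"])
a=np.radians(14.4);e=np.array([np.cos(a),np.sin(a),0]);f=np.array([-e[1],e[0],0]);c=q["tool_pos"]*1+[-.7,2.6,-25.7]
P=[c+i*20*e+j*h*f+[0,0,z] for i in(-1,1) for j in(-1,1) for h,z in((15,36),(22,0))]
crop(s,280,130,360,210,8,"pics/j2.png",proj(s,P));crop(s,280,130,360,210,8,"pics/j3.png")
s=r.snapshot("top");crop(s,155,225,255,310,7,"pics/j4.png")
E
```

```text
[485.18671661 236.63879802  65.59479206] [ 1.79982335e+02 -9.63880344e-04  1.04389778e+02] [0.2326125  0.85535716 0.24963267] 39.33707239879042
```

View pics/j2.png

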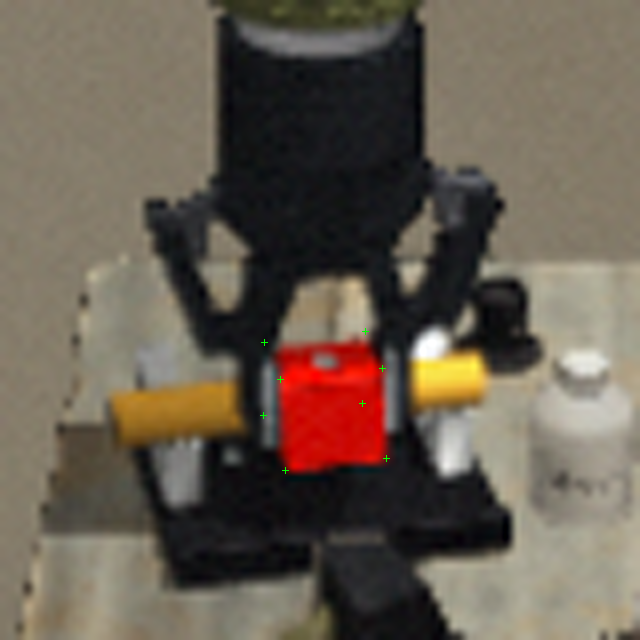

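View pics/j4.png

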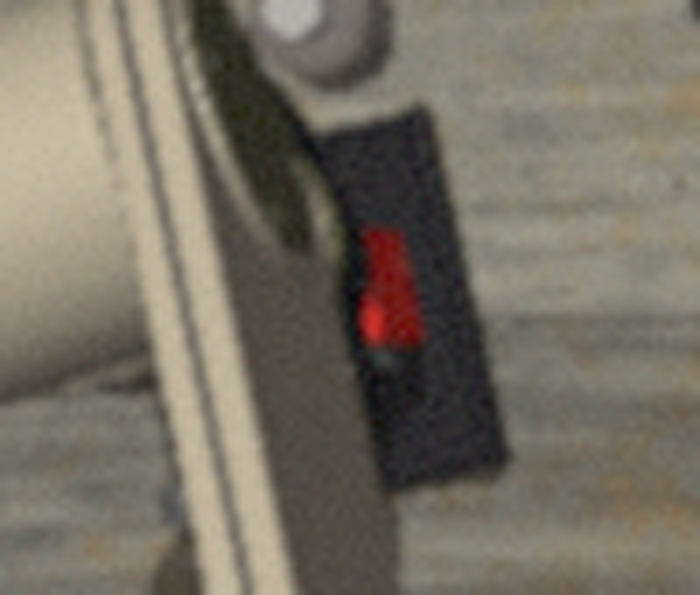

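>>> drive_tool:
  moves:
    - [[0,0,-8],0]
    - [[0,0,-16],0]
    - [[0,0,-23],0]
    - [[0,0,-27],0]
    - [[0,0,-28],0]
    - [[0,0,-28],0]
    - [[0,0,-28],0]
    - [[0,0,-28],0]

```text
time: 19.37
tool_pos: [485.2, 236.6, 37.3]
tcp_rot: [180.0, -0.0, 104.4]
ft_force: [-0.1, 0.1, -0.8]
finger_gap: 39.6
```

>>> drive_tool:
  moves:
    - [[0,0,-0.5],0]
    - [[0,0,-1],0]
    - [[0,0,-1.2],0]
    - [[0,0,-1.2],0]
    - [[0,0,-1.2],0]
    - [[0,0,-1.2],0]
    - [[0,0,-1.2],0]
    - [[0,0,-1.2],0]

```text
time: 20.03
tool_pos: [484.9, 236.5, 35.9]
tcp_rot: [180.0, -0.0, 104.4]
ft_force: [0.4, 0.8, -1.6]
finger_gap: 39.7
```

>>> drive_tool:
  moves:
    - [[0,0,-0.3],0]
    - [[0,0,-0.6],0]
    - [[0,0,-0.8],0]
    - [[0,0,-0.8],0]
    - [[0,0,-0.8],0]
    - [[0,0,-0.8],0]
    - [[0,0,-0.8],0]
    - [[0,0,-0.8],0]

```text
time: 20.7
tool_pos: [485.0, 236.5, 35.7]
tcp_rot: [180.0, 0.0, 104.4]
ft_force: [-4.0, -1.2, 6.6]
finger_gap: 39.2
```

```bash
python3 - <<'E'
from bench import r
from h import *
s=r.snapshot("side");q=r.sense();print(q["tool_pos"],q["ft_force"],q["finger_gap"])
crop(s,280,130,360,210,8,"pics/k1.png")
E
```

```text
[484.9894881  236.55328727  35.71360302] [-4.58126563 -1.44263041  6.79039572] 39.46129265434238
```

View pics/k1.png

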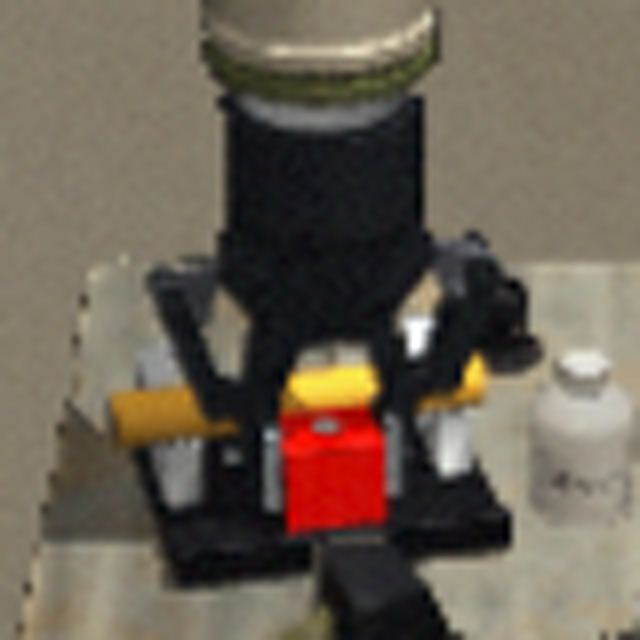

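Touchdown at the expected height (6.8 N); the red chock sits in the channel, foot at crop (290–385, 530). Release and rise.

>>> drive_tool:
  moves:
    - [[0,0,0.4],0]
    - [[0,0,0.4],0]
    - [[0,0,0.4],0]
    - [[0,0,0.4],0]
    - [[0,0,0.4],0]
    - [[0,0,0.4],0]
    - [[0,0,0.4],0]
    - [[0,0,0.4],0]
  fingers: 50

```text
time: 21.42
tool_pos: [484.9, 236.5, 35.4]
tcp_rot: [-180.0, 0.0, 104.4]
ft_force: [0.3, -0.1, 0.2]
finger_gap: 50.2
```

>>> drive_tool:
  moves:
    - [[0,0,3],0]
    - [[0,0,10],0]
    - [[0,0,22],0]
    - [[0,0,40],0]
    - [[0,0,65],0]
    - [[0,0,95],0]
    - [[0,0,125],0]
    - [[0,0,150],0]

```text
time: 22.08
tool_pos: [485.5, 236.7, 189.3]
tcp_rot: [179.8, -0.0, 104.4]
ft_force: [0.3, 0.1, 0.1]
finger_gap: 50.0
```

>>> drive_tool:
  moves:
    - [[0,-25,10],0]
    - [[0,-60,20],0]
    - [[0,-95,20],0]
    - [[0,-130,20],0]
    - [[0,-165,20],0]
    - [[0,-200,20],0]
    - [[0,-225,20],0]
    - [[0,-225,20],0]

```text
time: 22.75
tool_pos: [485.1, 7.4, 207.1]
tcp_rot: [179.9, 0.1, 104.2]
ft_force: [-0.3, 0.7, -0.4]
finger_gap: 49.8
```

```bash
python3 - <<'E'
from bench import r
from h import *
s=r.snapshot("side");q=r.sense();print(q["time"],q["tool_pos"],q["ft_force"])
crop(s,280,150,360,210,9,"pics/l1.png")
s=r.snapshot("top");crop(s,155,225,255,310,7,"pics/l2.png");cv2.imwrite("pics/l3.png",s["pixels"][:,:,::-1]);pickle.dump(s,open("pics/l.pkl","wb"))
E
```

```text
22.8 [485.19334614   9.38513691 207.00281138] [ 1.22244009 -0.58319013  0.51341268]
```

View pics/l1.png

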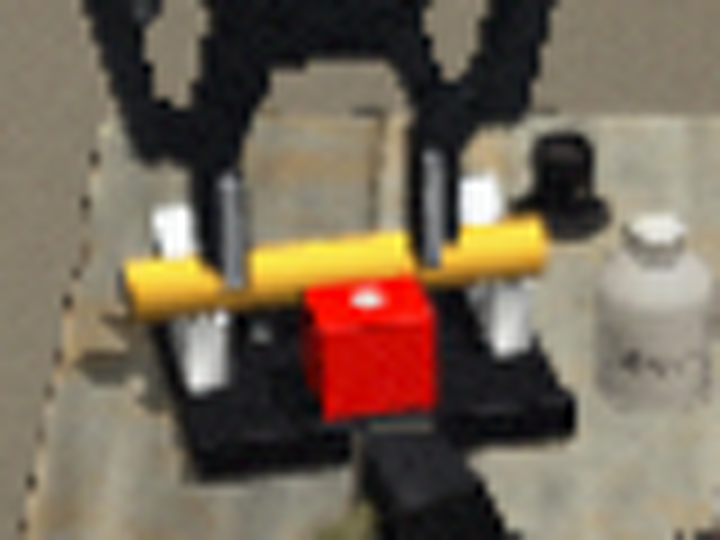

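View pics/l2.png

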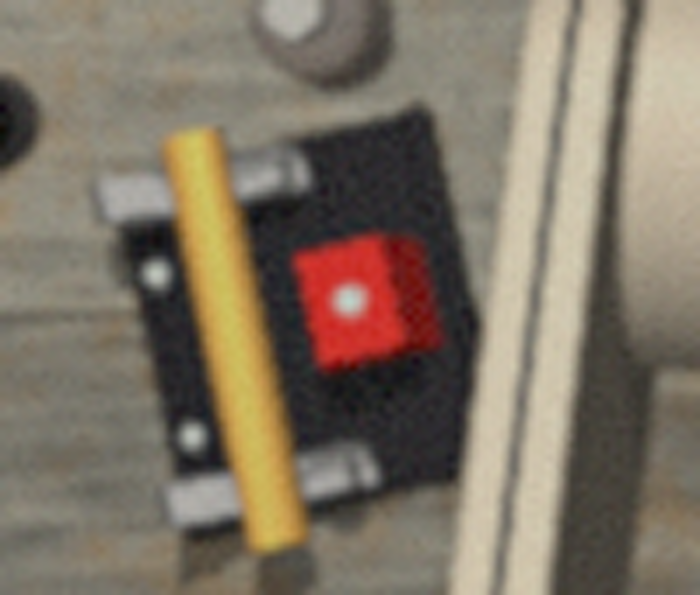

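View pics/l3.png

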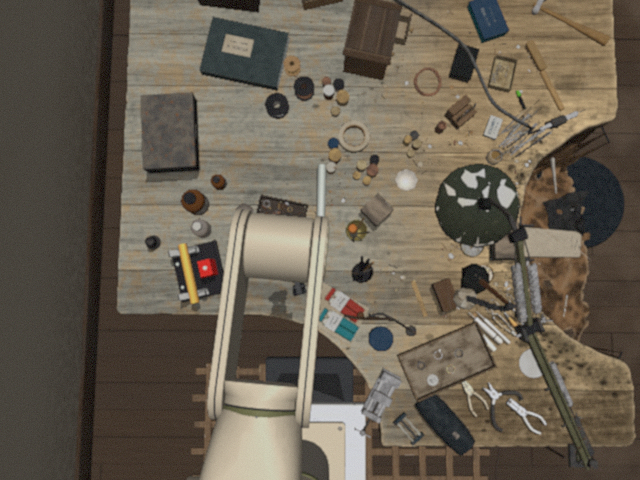

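```bash
python3 - <<'E'
from h import *
s=pickle.load(open("pics/l.pkl","rb"));g=lambda x,y:(155+x/7-.5,225+y/7-.5)
a=np.radians(-165.4);M=np.array([[np.cos(a),np.sin(a)],[-np.sin(a),np.cos(a)]]);C=np.array([473,280.8])
for n,uv,z in(("screw",(350,300),47),("tubeA",(195,133),34),("tubeB",(276,547),34)):print(n,M@(ray(s,g(*uv),z)[:2]-C))
E
```

```text
screw [-1.83599013 44.63336797]
tubeA [-74.72803952   1.87686656]
tubeB [74.71049623 -2.76257204]
```

```bash
python3 - <<'E'
from h import *
s=pickle.load(open("pics/l.pkl","rb"));t=pickle.load(open("pics/top0.pkl","rb"))
def tube(im):
    hsv=cv2.cvtColor(im["pixels"],cv2.COLOR_RGB2HSV);m=cv2.inRange(hsv,(15,120,90),(32,255,255));m[:225]=0;m[310:]=0;m[:,:170]=0;m[:,290:]=0
    ys,xs=np.nonzero(m);rc=cv2.minAreaRect(np.stack([xs,ys],1).astype(np.float32));print(rc,len(xs))
    x,y=xs.astype(float),ys.astype(float);v=cv2.fitLine(np.stack([xs,ys],1).astype(np.float32),cv2.DIST_L2,0,.01,.01).ravel();print(v)
    z=11 if im is t else 34
    A,B=ray(im,v[2:]+30*v[:2],z),ray(im,v[2:]-30*v[:2],z);d=B-A;print("yaw",np.degrees(np.arctan2(d[1],d[0]))%180,"centre",ray(im,rc[0],z))
tube(t);tube(s)
crop(s,165,235,240,310,8,"pics/m1.png")
E
```

```text
((269.058837890625, 264.7353515625), (59.66376495361328, 8.48874568939209), 75.96376037597656) 496
[2.4039200e-01 9.7067589e-01 2.6903427e+02 2.6495566e+02]
yaw 14.755782917806874 centre [495.61767015  84.46317866  11.        ]
((188.18824768066406, 273.3470458984375), (60.415122985839844, 9.761869430541992), 77.47119140625) 554
[2.1621211e-01 9.7634643e-01 1.8823465e+02 2.7353970e+02]
yaw 14.220245843570686 centre [471.79425906 281.00086769  34.        ]
```

```bash
python3 - <<'E'
from h import *
from bench import r
sd=r.snapshot("side");q=r.sense();print(q["tool_pos"])
pickle.dump(sd,open("pics/ms.pkl","wb"))
crop(sd,285,160,355,212,10,"pics/m2.png")
E
```

```text
[485.16312314  11.59165918 206.55436321]
```

View pics/m1.png

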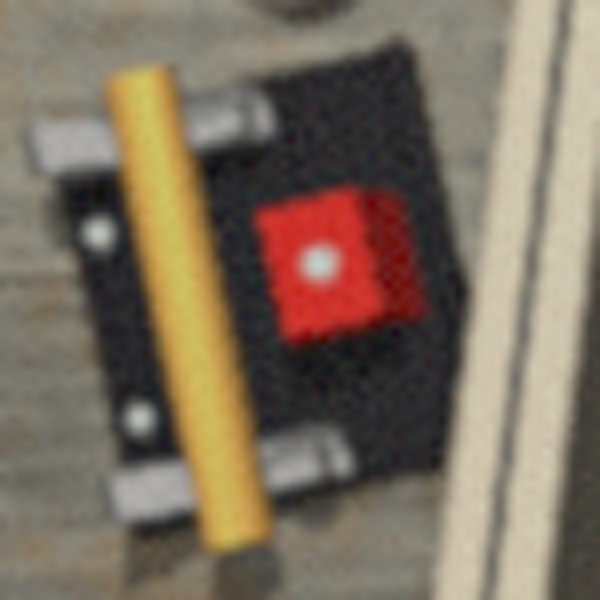

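View pics/m2.png

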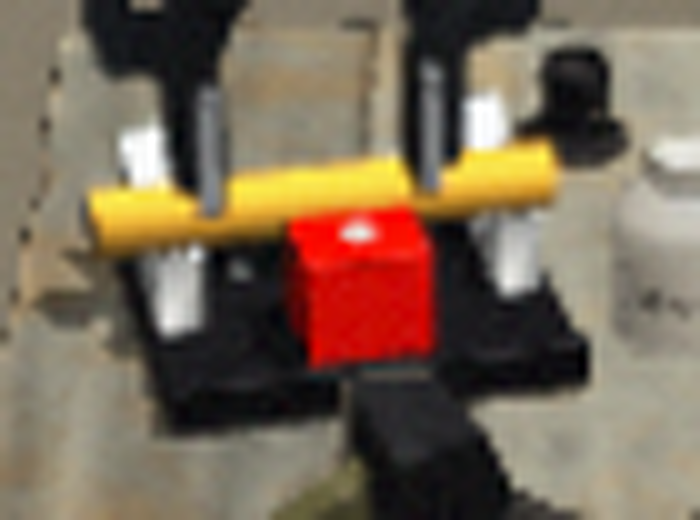

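```bash
python3 -c "
from bench import r
print(r.hand_in())"
```

```text
the job is handed in; nothing more can be done
None
```

The brass tube is lying in both V saddles and let go. The red chock stands in the channel between the tube and the raised lip. I handed the job in at about 23 s, with the gripper clear of everything.

**Tube:** In the final top picture its yaw is 14.2°, against 14.4° for the cradle. Its ends lie about 75 mm either side of the cradle middle, so it is centred to about 2 mm. One hand-read check gave about 2° of skew between tube and cradle. The colour-segmented fit and the height at which it touched down did not bear that out, so I took it as a pixel-reading error.

**Chock:** It touched the plate at the expected height. Its screw head measures about 2 mm off midway between the saddles and 44.6 mm from the V line (target 44 mm). A sloping side faces the tube, and there is a visible gap to the tube.

**Bystanders:** The arm stayed clear of the steel tube and the brown block, and both look unmoved in the last top picture. I did not check the loupe separately. The largest wrist force shown at the end of a move was about 11 N.

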